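# Lock the ribbon spindle of the rewinder

### The arm

A 7-joint arm with a two-finger parallel gripper is mounted at the origin on the work surface. World frame = base frame: x ahead of the robot, y to its left, z up, the work surface at z = 0. Lengths are in m, angles in rad, forces in N, time in s.
With the tool pointing down it reaches from about 0.4 to 0.85 m from the base axis. Payload 10.4 kg.
Tool frame: the origin (TCP) lies on the centre line of the jaws, within the pads' length; the fingertips stand 22 mm ahead of it and the grasp point (between the pads) lies 3 mm ahead of it; x points along the fingers, y is the direction in which the jaws open and shut, and the axes are right-handed (so a half turn about x gives the same grasp; the last joint's range is limited). The gripper opens to 87 mm and grips with 3 to 60 N. Pads are 19 mm wide; open, the fingers measure 117 mm over their backs; the gripper's body (75 mm by 190 mm) begins 51 mm behind the grasp point.
Start: joints at [1.114, 0.332, -0.065, 1.46, 0.022, 1.35, -0.088], TCP at [0.263, -0.567, 0.245] pointing down, gripper open.
Joint ranges: [-2.6, 2.6], [-0.5, 2.12], [-1.47, 1.34], [0.16, 2.42], [-1.27, 4.41], [0.06, 2.06], [-2.6, 2.6]. Speed limits (rad/s): [2.22, 2.22, 2.79, 2.79, 3.14, 3.14, 3.14].

### API

Orientations are given as a unit quaternion [x, y, z, w].
In Python, from bench import * gives the robot as it stands.
- The arm moves only by the tool arm_command, never from a script. Its argument "targets" is one flat list of numbers, 7 for each row, row after row: the turn, a rotation vector about the tool's x, y, z in units of 45 degrees (1.0 is 45 degrees), then the shift along the tool's x, y, z in units of 25 mm (1.0 is 25 mm), then the opening, from 0 (shut) to 1 (fully open). In form: [wx, wy, wz, tx, ty, tz, fingers, wx, wy, wz, tx, ty, tz, fingers, ...]. A call has 1 to 12 rows; each row shifts and turns the pose as measured when the row begins, along the tool's axes as they then stand; what a row does not reach is not made up. A row lasts 1/12 s, in which the tool goes at most 41.7 mm and 7.16 degrees, less where a joint would pass 70% of its speed; a pose out of reach is approached as far as the arm can. A call with a number of a shift or a turn outside -1 to 1 is refused whole. A call with a gripper value outside its range is refused whole. The fingers move at their own pace and stop on an object; "newtons" is the grip in N (left out, the last holds). Time passes only in rows, so rows that do not move let the fingers close. It gives the time, the measured TCP pose, the force and the opening at its end, in the units of the state.
- read_state(): the state, without advancing time (a new reading comes with each control period).
- camera(name): name is "scene" or "top" or "wrist"; returns the picture (400x640x3 uint8, red, green, blue); there is no depth.
- calibration(name): a dict with "camera_matrix" (3x3 intrinsics, pixels), "R" (3x3) and "t" (3): a world point X has camera coordinates R X + t; the wrist camera has in their place "tool_from_camera" (4x4, takes a point from camera to tool coordinates, whose origin is the TCP and whose axes are the tool frame's). Camera axes: x right, y down, z forward; pixel columns grow to the right and rows downward; lengths in m; the calibration is good to about 2 mm. A picture is of the moment at which its call begins: read the wrist's pose just before it. calibration takes no time and is no camera call.
- close_job(): hands the job in, once; it reports no verdict.
The state is a dict: "time": time; "joint_positions": joint angles; "joint_vel": joint speeds; "joint_torque": joint torques, N m; "ee_pos": TCP position; "eef_rot": TCP orientation; "ft_force": force on the tool from outside, world axes, zero at the start; "torque": the same for the moment, N m; "width": finger opening in m.
Only numpy, scipy, OpenCV 4.12 (cv2) and the standard library are available. Lean on these libraries where they do the work, as an engineer would, in place of code of your own. Each camera call takes 0.05 s, during which the arm holds its last target.

### The job

Lock the ribbon spindle on the bench: with a fingertip, push the upright stud of the slotted disc round until the slot lines up with the bar (either way round will do), then push the bar's upright plate so that the bar slides through the slot and fully home against the back of the catch. Do not lift the bar out of its channel, and leave the other things on the bench where they are.

Things in the scene. Friction and masses are not known exactly. Their poses are not given: they have to be found in the camera images.
- lock: Spindle lock: grey base plate 305 x 120 x 10 mm screwed to the bench. Origin on the disc's vertical axis at bench level, z up, x = the direction in which the bar is to be pushed. The plate spans x -215 to 90 mm, y -60 to 60.
- channel (a point): Middle of the bar's channel floor, 30 mm above the bench, at lock x = -130. The channel runs from lock x = -210 to -50, open at the top and both ends, between two rails 18 mm apart that reach 42 mm above the bench; 44 mm wide over all.
- catch (a point): Foot of the catch's back wall, which stops the bar: lock x = 68, y = 0, 29 mm above the bench. The catch, lock x = 50 to 76, is an open-topped pocket 22 mm wide with walls 44 mm above the bench.
- disc (a joint): Turn (rad, counter-clockwise from above positive) of the steel locking disc, with the black reel under it. Its slot lines up with the bar at 0 and at 3.14; it starts between 0.55 and 2.6. Stiff (0.06 N m, about 2 N at the stud), stays where left, stops only at -3.0 and 6.1. Within about 0.15 rad the bar's tapered nose enters and centres the disc; otherwise the disc blocks it.
- slot (a point): Centre of the slot's floor, on the disc's axis 29.5 mm above the bench; x axis along the slot. The slot, 22 mm wide, open at the top and both ends, runs right across the disc. Disc diameter 84 mm, top 44 mm above the bench; the reel under it: diameter 92, from 12 to 26 mm above the bench.
- stud (a point): Centre of the top of the upright round steel stud by which the disc is turned: diameter 14 mm, from 44 to 84 mm above the bench, 31 mm from the disc's axis, at right angles to the slot. At disc angle q it lies in direction q - pi/2 (rad) from the lock's x axis.
- bar: Loose steel lock bar, 16 wide, 12 high, 132 mm long, 0.18 to 0.35 kg, lying in the channel along its x with 1 mm play each side. Origin on its underside below its upright plate; it reaches 14 mm behind (-x) and 118 mm ahead (+x). Sliding takes 1 to 4 N. The origin starts 166 to 191 mm behind the disc's axis; fully home it is 50 mm behind it.
- plate (a point): Centre of the bar's upright plate, 37 mm above the bar's underside; pushed from behind (its -x side). The plate is 8 mm thick along x, 32 mm wide and 38 mm high (48 to 86 mm above the bench), on a neck 8 x 12 mm.
- nose (a point): Front end of the bar, on its underside: the nose, which tapers over its last 10 mm from 16 to 6 mm wide. Fully home it is 68 mm past the disc's axis along the lock's x.
- spare_reel: Bystander, to be left alone: spare ribbon reel, black, flange dia 68, 34 tall; sizes in mm; origin at its underside centre.
- core: Bystander, to be left alone: cardboard ribbon core standing on end, dia 38, 50 tall; sizes in mm; origin at its underside centre.
- tape: Bystander, to be left alone: roll of whitish tape lying flat, dia 90, 24 tall; sizes in mm; origin at its underside centre.
- type_holder: Bystander, to be left alone: brass type holder, 50 x 24 x 14, with a 16 tall pin on top; sizes in mm; origin at its underside centre.
- driver: Bystander, to be left alone: screwdriver lying down, black handle; sizes in mm; origin at its underside, mid-length.
- cleaner: Bystander, to be left alone: white cleaner jar, dia 56, 90 tall; sizes in mm; origin at its underside centre.
- cup: Bystander, to be left alone: grey cup, dia 70, 85 tall; sizes in mm; origin at its underside centre.
Mind the look-alikes: they are no part of the job. Several things have the shape of the bar; the one meant has the colours described above.

How it is judged:
On the way, in this order (a step that is already met when the one before it is completed fails the run):
1. the slot is lined up with the bar (within 0.19 rad, either way round) while the bar's nose is still outside the disc (angle between the x axis of slot and the x axis of lock, either way round below 0.19 rad and x of nose in the frame of lock below -0.039 m), for 0.2 s.
2. the bar is through the disc and home in the catch (x of nose in the frame of lock above 0.061 m and y of nose in the frame of lock between -0.008 and 0.008 m and height (world z) of bar below 0.036 m and angle between bar's own z axis and vertical below 0.08 rad and angle between the x axis of slot and the x axis of lock, either way round below 0.12 rad), for 0.2 s.
At the end, for the whole second after the job is handed in: The bar lies level on its floor (origin under 36 mm above the bench, tilt under 0.08 rad), through the disc's slot and home: its nose at least 61 mm past the disc's axis (68 is the stop) and within 8 mm of the centre line, the slot within 0.12 rad of the bar, bar and disc at rest (all of step 2 and linear speed of bar below 0.02 m/s and velocity of joint disc between -0.1 and 0.1 rad/s); the robot touches nothing.
It fails at once if the bar is lifted or tipped out of its channel (origin over 42 mm above the bench or tilted over 0.25 rad) (height (world z) of bar above 0.042 m or angle between bar's own z axis and vertical above 0.25 rad).
It fails at once if another thing on the bench is moved more than 30 mm or lifted (distance of any of spare_reel, core, tape, type_holder, driver, cleaner, cup from where it was at the start of the episode above 0.03 m).
It also fails if it takes over 51 s, if anything falls off the work surface, if the arm or the gripper's body presses on something with over 40 N, if the wrist force passes 120 N, or if a joint passes its speed limit or range.

## Working session

There is one attempt and no reset: what is moved stays moved. The work goes in short steps, Python scripts to look and compute and a tool call to move; the robot and the scene stay as the last step left them, time stands still between calls to the robot, and variables do not carry over. Pictures are saved under pics/ and viewed, and the job is handed in when it is done.

Besides the shell and the picture viewer there is one more tool, called as name(argument=value, ...), one argument or row to a line, values as JSON. arm_command: Moves the arm, as the interface text tells. Shifts and turns lie within -1 to 1; 1 stands for 25 mm of shift or 45 degrees of turn. Its arguments: {"type":"object","properties":{"targets":{"type":"array","items":{"type":"number","minimum":-1,"maximum":1}},"newtons":{"type":"number"}},"required":["targets"]}

```bash
mkdir -p pics; python3 - <<'E'
from bench import *
import cv2
s=read_state();print(s)
for n in ("scene","top","wrist"):
    im=camera(n); cv2.imwrite(f"pics/{n}0.png",im[:,:,::-1]); print(n,calibration(n))
E
```

```text
{'time': 0.0, 'joint_positions': array([ 1.11442132,  0.3328856 , -0.06471364,  1.46097163,  0.02161316,
        1.3498899 , -0.08852571]), 'joint_vel': array([-0.00038022,  0.00040249,  0.0019346 , -0.00112951,  0.00211486,
       -0.00039414,  0.00089609]), 'joint_torque': array([-1.75405632e-03, -6.23254108e+01,  2.36918457e-02, -3.89905894e+01,
       -6.13613147e-02,  3.95072834e-02,  1.35726013e-04]), 'ee_pos': array([ 0.26253154, -0.56678334,  0.24373091]), 'eef_rot': array([-0.69040233, -0.15266407,  0.69067683, -0.15167009]), 'ft_force': array([-0.11058364, -0.13690754, -0.05041998]), 'torque': array([ 0.00986091, -0.00455581, -0.0285818 ]), 'width': 0.08663899129553569}
scene {'camera_matrix': array([[520.13492551,   0.        , 321.65018847],
       [  0.        , 520.13492551, 194.59813816],
       [  0.        ,   0.        ,   1.        ]]), 'R': array([[-0.29185042,  0.95640688,  0.01045019],
       [ 0.69402977,  0.21927801, -0.68574035],
       [-0.65813829, -0.19288086, -0.72777123]]), 't': array([ 0.13738662, -0.29451503,  1.71277596])}
top {'camera_matrix': array(
[... 205 characters left out ...]
    [-0.99303597, -0.01241877, -0.1171552 ],
       [ 0.11723629, -0.00601398, -0.99308584]]), 't': array([-9.63060518e-04,  5.07165112e-01,  1.24064375e+00])}
wrist {'camera_matrix': array([[276.5422737 ,   0.        , 320.65686765],
       [  0.        , 276.5422737 , 200.17225227],
       [  0.        ,   0.        ,   1.        ]]), 'tool_from_camera': array([[ 1.87042532e-04, -2.57751368e-01,  9.66211259e-01,
        -1.40110776e-01],
       [ 9.99999417e-01, -9.79595783e-04, -4.54905252e-04,
         1.38019908e-04],
       [ 1.06374893e-03,  9.66210781e-01,  2.57751035e-01,
        -7.04242092e-02],
       [ 0.00000000e+00,  0.00000000e+00,  0.00000000e+00,
         1.00000000e+00]])}
```

View pics/scene0.png

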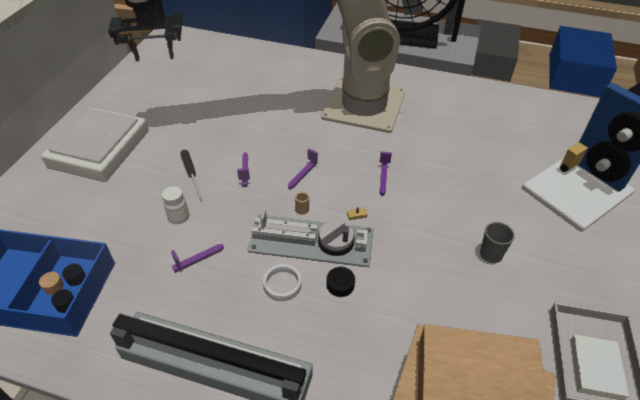

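View pics/top0.png

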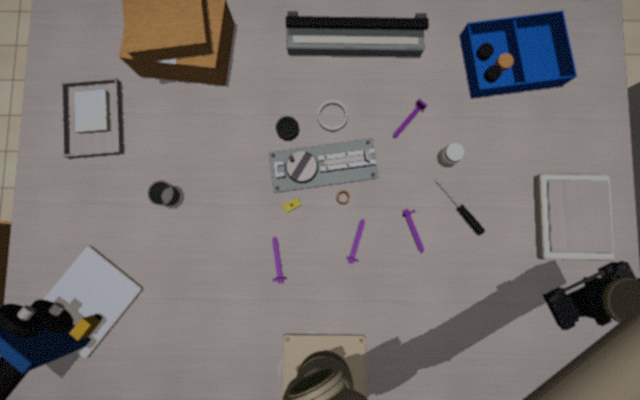

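View pics/wrist0.png

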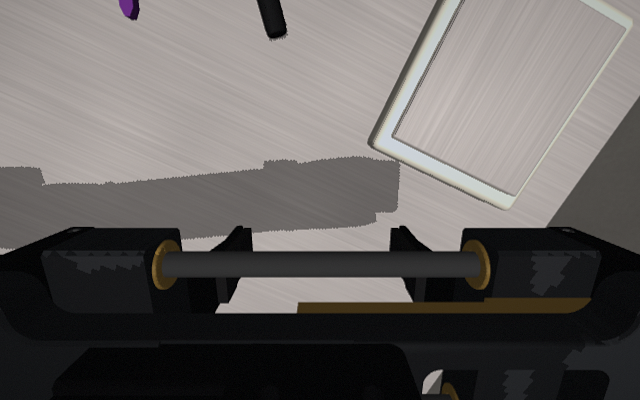

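```bash
python3 - <<'E'
import cv2
im=cv2.imread("pics/top0.png")[130:200,262:387]; cv2.imwrite("pics/topc.png",cv2.resize(im,None,fx=6,fy=6,interpolation=cv2.INTER_CUBIC))
im=cv2.imread("pics/scene0.png")[195:275,240:385]; cv2.imwrite("pics/scenec.png",cv2.resize(im,None,fx=5.5,fy=5.5,interpolation=cv2.INTER_CUBIC))
E
```

```text
(no output)
```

View pics/topc.png

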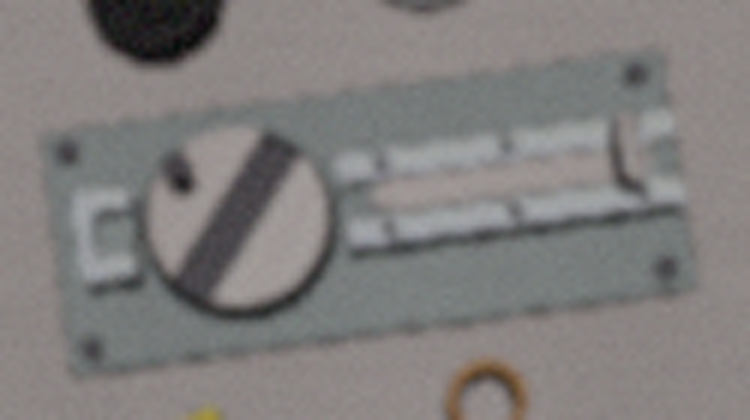

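View pics/scenec.png

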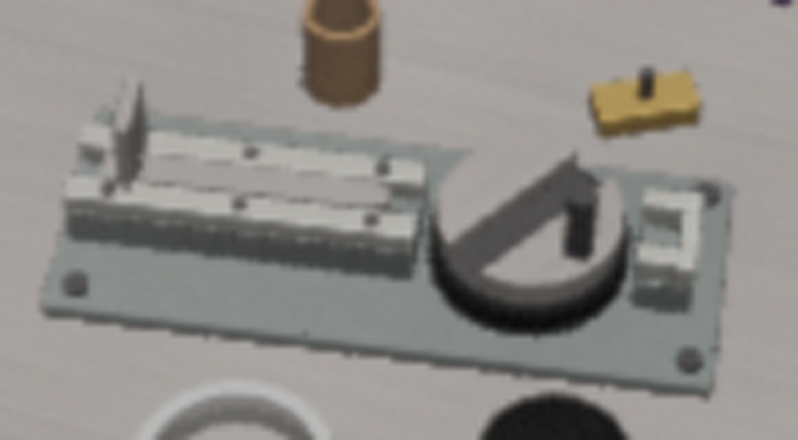

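The top crop shows the plate corners at crop (42,135), (662,55), (692,290) and (75,375). The disc centre is near (240,217), the slot runs from (280,143) to (195,290), and the stud is near (180,172). The bar's steel plate is at about (622,152).

```bash
cat > h.py <<'E'
from bench import *
import numpy as np, cv2
from scipy.spatial.transform import Rotation as R
def ray(n,u,v,z):
    c=calibration(n);K=c["camera_matrix"];Rm=np.array(c["R"]);t=np.array(c["t"])
    d=Rm.T@np.linalg.inv(K)@[u,v,1];o=-Rm.T@t
    return o+d*(z-o[2])/d[2]
def proj(n,X):
    c=calibration(n);p=c["camera_matrix"]@(np.array(c["R"])@X+c["t"]);return p[:2]/p[2]
E
python3 - <<'E'
from h import *
f=lambda u,v:(262+(u+.5)/6-.5,130+(v+.5)/6-.5)
g=lambda u,v:(240+(u+.5)/5.5-.5,195+(v+.5)/5.5-.5)
P=[ray("top",*f(*p),.01) for p in [(42,135),(662,55),(692,290),(75,375)]]
TL,TR,BR,BL=P
for p in P: print(p)
print(np.linalg.norm(TL-TR),np.linalg.norm(TL-BL),np.linalg.norm(BL-BR))
ax=(TL-TR+BL-BR);yaw=np.arctan2(ax[1],ax[0]);ex=np.array([np.cos(yaw),np.sin(yaw),0]);ey=np.array([-ex[1],ex[0],0])
c=sum(P)/4;O=c+ex*0.0625;O[2]=0
print("yaw",yaw,"O",O)
Q=[ray("scene",*g(*p),.01) for p in [(45,312),(708,393),(733,188),(108,110)]]
for p in Q: print(p)
ax=Q[1]-Q[0]+Q[2]-Q[3];print("scene yaw",np.arctan2(ax[1],ax[0]),sum(Q)/4+ex*.0625)
L=lambda p:((p-O)@ex,(p-O)@ey)
print("disc",L(ray("top",*f(240,217),.044)),"scene disc",L(ray("scene",*g(530,225),.044)))
a,b=ray("top",*f(280,143),.044),ray("top",*f(195,290),.044);d=a-b
q=np.arctan2(d@ey,d@ex);print("slot",q,q+np.pi)
for z in(.044,.084):print("stud",z,L(ray("top",*f(180,172),z)))
print("stud scene top",L(ray("scene",*g(583,198),.084)),"foot",L(ray("scene",*g(580,250),.044)))
print("plate top-view",L(ray("top",*f(622,122),.086)),L(ray("top",*f(622,182),.086)),"scene top edge",L(ray("scene",*g(132,88),.086)))
# nose
print("nose",L(ray("top",*f(375,195),.042)),L(ray("scene",*g(388,197),.042)))
E
```

```text
[0.62725923 0.1664554  0.01      ]
[ 0.67077612 -0.13338345  0.01      ]
[ 0.55554672 -0.14771068  0.01      ]
[0.5106844  0.14765429 0.01      ]
0.30298029430883766 0.11808121015812789 0.29875256322828714
yaw 1.718204889499053 O [0.58188691 0.07007608 0.        ]
[ 0.67660258 -0.12811166  0.01      ]
[0.63060757 0.16671934 0.01      ]
[0.51334532 0.1506973  0.01      ]
[ 0.55601733 -0.14570664  0.01      ]
scene yaw 1.7196561240122294 [0.58496349 0.07272177 0.01      ]
disc (np.float64(-0.0015040479923757175), np.float64(-0.00010801121480327259)) scene disc (np.float64(0.0013440502640818246), np.float64(-0.008161535165404557))
slot -2.2197957488575337 0.9217969047322594
stud 0.044 (np.float64(0.023639577253908774), np.float64(-0.025144899567061757))
stud 0.084 (np.float64(0.022118340658848223), np.float64(-0.016974159410181402))
stud scene top (np.float64(0.025033728702132635), np.float64(-0.02183470713888415)) foot (np.float64(0.02510169815799094), np.float64(-0.018760947404777233))
plate top-view (np.float64(-0.18032910377455436), np.float64(-0.012576515854536511)) (np.float64(-0.17627340612343287), np.float64(0.014891233649536938)) scene top edge (np.float64(-0.18110549887486943), np.float64(0.007884398965204667))
nose (np.float64(-0.0657266509208708), np.float64(-0.002374592180968708)) (np.float64(-0.06424000629741723), np.float64(-0.0005571619331755811))
```

```bash
cat >> h.py <<'E'
YAW=1.719;O=np.array([.583,.0713,0]);ex=np.array([np.cos(YAW),np.sin(YAW),0]);ey=np.array([-ex[1],ex[0],0])
def W(x,y,z): return O+ex*x+ey*y+[0,0,z]
def L(p): p=np.array(p)-O; return np.array([p@ex,p@ey,p[2]])
def want(sz=1):
    # tool x down, tool z = sz*ex
    X=np.array([0,0,-1.]);Z=sz*ex;Y=np.cross(Z,X);return R.from_matrix(np.c_[X,Y,Z])
def info(target=None,sz=1):
    s=read_state();r=R.from_quat(s["eef_rot"]);M=r.as_matrix()
    print("t",round(s["time"],2),"L(TCP) mm",(L(s["ee_pos"])*1000).round(1),"F lock",[round(float(v),2) for v in (s["ft_force"]@ex,s["ft_force"]@ey,s["ft_force"][2])],"w",round(s["width"],4))
    rv=(r.inv()*want(sz)).as_rotvec()/(np.pi/4);print("rot units",rv.round(3))
    if target is not None:
        d=M.T@(W(*target)-s["ee_pos"]);print("shift units now",(d/.025).round(2))
        d=want(sz).as_matrix().T@(W(*target)-s["ee_pos"]);print("shift units wanted frame",(d/.025).round(2))
    return s
E
python3 - <<'E'
from h import *
s=info((.05,-.025,.2),1);info(None,-1)
print(R.from_quat(s["eef_rot"]).as_matrix().round(3), want(1).as_matrix().round(3))
E
```

```text
t 0.15 L(TCP) mm [-583.9  411.1  243.9] F lock [-0.29, -0.48, -0.06] w 0.0872
rot units [2.364e+00 1.000e-03 1.000e-03]
shift units now [  1.78 -19.41 -23.88]
shift units wanted frame [  1.76 -17.45  25.35]
t 0.15 L(TCP) mm [-583.9  411.1  243.9] F lock [-0.29, -0.48, -0.06] w 0.0872
rot units [-1.636e+00 -1.000e-03  1.000e-03]
[[-0.001  0.42  -0.907]
 [ 0.001 -0.907 -0.42 ]
 [-1.    -0.001  0.   ]] [[ 0.    -0.989 -0.148]
 [ 0.    -0.148  0.989]
 [-1.     0.    -0.   ]]
```

arm_command(
  targets=[-0.051, 0, 0, 0, 0, -1, 0, -0.051, 0, 0, 0, 0, -1, 0, -0.051, 0, 0, 0, 0, -1, 0, -0.051, 0, 0, 0, 0, -1, 0, -0.051, 0, 0, 0, 0, -1, 0, -0.051, 0, 0, 0, 0, -1, 0, -0.051, 0, 0, 0, 0, -1, 0, -0.051, 0, 0, 0, 0, -1, 0, -0.051, 0, 0, 0, 0, -1, 0, -0.051, 0, 0, 0, 0, -1, 0, -0.051, 0, 0, 0, 0, -1, 0, -0.051, 0, 0, 0, 0, -1, 0],
  newtons=30,
)

```text
time: 1.15
ee_pos: [0.5087, -0.3713, 0.24]
eef_rot: [-0.629, -0.324, 0.631, -0.319]
ft_force: [0.1, -0.4, 0.2]
width: 0.0148
```

```bash
python3 - <<'E'
from h import *
info((.05,-.025,.2),-1)
E
```

```text
t 1.15 L(TCP) mm [-426.8  138.8  240. ] F lock [-0.44, -0.07, 0.17] w 0.0148
rot units [-0.987 -0.005  0.008]
shift units now [  1.68  -8.66 -18.2 ]
shift units wanted frame [  1.6    6.55 -19.07]
```

arm_command(
  targets=[-0.06, 0, 0, 0, 0, -1, 0, -0.06, 0, 0, 0, 0, -1, 0, -0.06, 0, 0, 0, 0, -1, 0, -0.06, 0, 0, 0, 0, -1, 0, -0.06, 0, 0, 0, 0, -1, 0, -0.06, 0, 0, 0, 0, -1, 0, -0.06, 0, 0, 0, 0, -1, 0, -0.06, 0, 0, 0, 0, -1, 0, -0.06, 0, 0, 0, 0, -1, 0, -0.06, 0, 0, 0, 0, -1, 0, -0.06, 0, 0, 0, 0, -1, 0, -0.06, 0, 0, 0, 0, -1, 0],
)

```text
time: 2.15
ee_pos: [0.6186, -0.0626, 0.239]
eef_rot: [0.503, 0.503, -0.501, 0.494]
ft_force: [0.2, 0.6, -0.5]
width: 0.0005
```

```bash
python3 - <<'E'
from h import *
info((.05,-.025,.2),-1)
E
```

```text
t 2.15 L(TCP) mm [-137.7  -15.5  239. ] F lock [0.56, -0.26, -0.48] w 0.0005
rot units [-0.197 -0.014  0.008]
shift units now [ 1.64 -0.77 -7.46]
shift units wanted frame [ 1.56  0.38 -7.51]
```

arm_command(
  targets=[-0.05, 0, 0, 0.15, -0.05, -1, 0, -0.05, 0, 0, 0.15, -0.05, -1, 0, -0.05, 0, 0, 0.15, 0, -1, 0, -0.05, 0, 0, 0.15, 0, -1, 0, 0, 0, 0, 0.15, 0, -1, 0, 0, 0, 0, 0.15, 0, -1, 0, 0, 0, 0, 0.15, 0, -0.9, 0, 0, 0, 0, 0, 0, 0, 0],
)

```text
time: 2.82
ee_pos: [0.5933, 0.1351, 0.2137]
eef_rot: [0.454, 0.55, -0.448, 0.539]
ft_force: [-0.5, -0.0, -0.4]
width: 0.0004
```

```bash
python3 - <<'E'
from h import *
info((.047,-.025,.077),-1)
for n in ("top","scene","wrist"):
    cv2.imwrite(f"pics/{n}1.png",camera(n)[:,:,::-1])
E
```

```text
t 2.82 L(TCP) mm [ 61.5 -19.6 213.7] F lock [0.05, 0.51, -0.45] w 0.0004
rot units [ 0.05  -0.023  0.006]
shift units now [5.45 0.22 0.69]
shift units wanted frame [5.47 0.22 0.58]
```

View pics/wrist1.png

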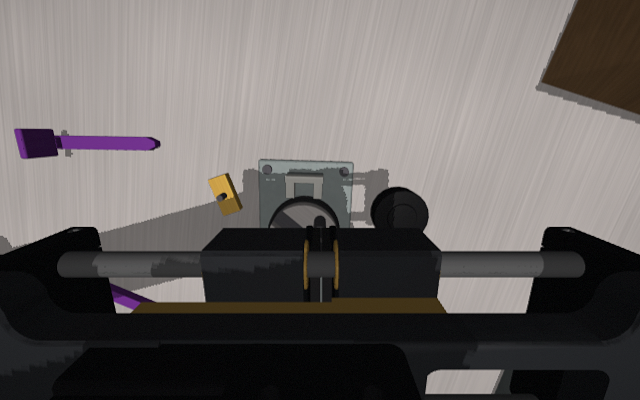

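Wrist view: the stud's top is at about (320,222), the catch at about (305,185), and the base plate's far corners at (259,160) and (353,163). I'll check these against the lock frame.

```bash
cat >> h.py <<'E'
def wray(s,u,v,z):
    c=calibration("wrist");T=np.array(c["tool_from_camera"]);r=R.from_quat(s["eef_rot"]).as_matrix()
    d=r@T[:3,:3]@np.linalg.inv(c["camera_matrix"])@[u,v,1];o=r@T[:3,3]+s["ee_pos"]
    return o+d*(z-o[2])/d[2]
E
python3 - <<'E'
from h import *
s=read_state()
im=cv2.imread("pics/wrist1.png")[150:240,230:400];cv2.imwrite("pics/w1c.png",cv2.resize(im,None,fx=4.5,fy=4.5,interpolation=cv2.INTER_CUBIC))
for p,z in [((320,222),.084),((259,160),.01),((353,163),.01),((288,176),.044),((322,177),.044)]:print(p,(L(wray(s,*p,z))*1000).round(1))
E
```

```text
(320, 222) [ 31.5 -20.3  84. ]
(259, 160) [85.1 57.5 10. ]
(353, 163) [ 85.  -59.4  10. ]
(288, 176) [71.7 17.4 44. ]
(322, 177) [ 71.8 -21.2  44. ]
```

View pics/w1c.png

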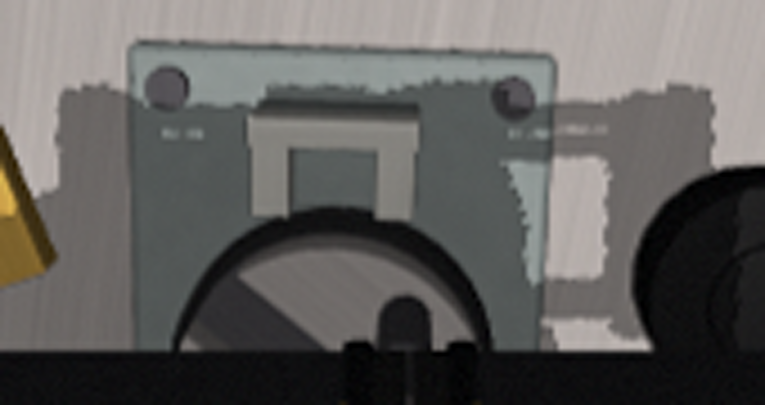

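arm_command(
  targets=[0.05, -0.023, 0, 0.9, 0.1, 0.2, 0, 0, 0, 0, 0.9, 0.1, 0.2, 0, 0, 0, 0, 0.9, 0, 0, 0, 0, 0, 0, 0.9, 0, 0, 0, 0, 0, 0, 0.9, 0, 0, 0, 0, 0, 0, 0.4, 0, 0, 0, 0, 0, 0, 0, 0, 0, 0],
)

```text
time: 3.55
ee_pos: [0.611, 0.1133, 0.0928]
eef_rot: [0.47, 0.527, -0.464, 0.535]
ft_force: [1.8, 4.7, -3.0]
width: 0.0002
```

```bash
python3 - <<'E'
from h import *
info((.052,-.025,.078),-1)
for n in ("top","scene"):
    im=camera(n); im=im[130:200,262:387] if n=="top" else im[170:275,240:400]
    cv2.imwrite(f"pics/{n}2.png",cv2.resize(im[:,:,::-1],None,fx=5,fy=5,interpolation=cv2.INTER_CUBIC))
E
```

```text
t 3.55 L(TCP) mm [ 37.4 -33.9  92.8] F lock [4.34, -2.47, -2.97] w 0.0002
rot units [-0.024  0.005 -0.018]
shift units now [ 0.59 -0.38 -0.58]
shift units wanted frame [ 0.59 -0.36 -0.58]
```

View pics/scene2.png

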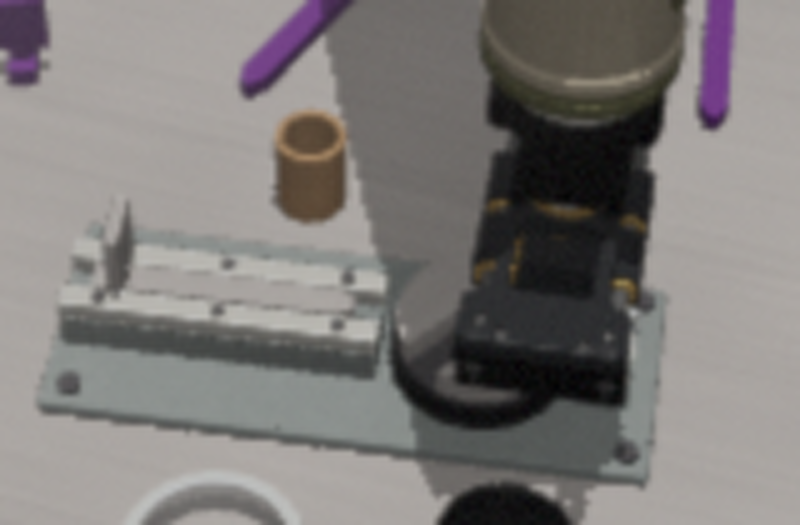

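View pics/top2.png

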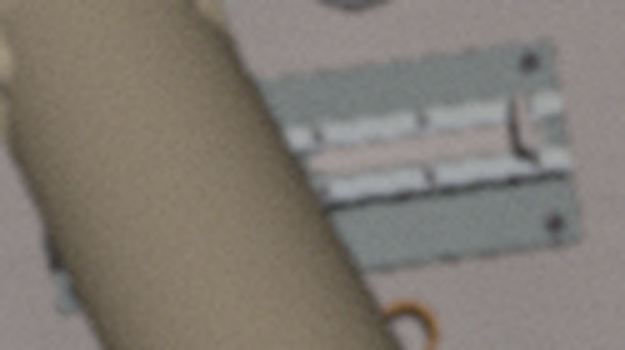

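arm_command(
  targets=[0, 0, 0, 0, -0.2, -0.4, 0, 0, 0, 0, 0, -0.1, -0.3, 0, 0, 0, 0, 0, 0, 0, 0, 0, 0, 0, 0, 0, 0, 0],
)

```text
time: 3.98
ee_pos: [0.6022, 0.1266, 0.0932]
eef_rot: [0.471, 0.525, -0.466, 0.535]
ft_force: [0.6, -0.3, 0.5]
width: 0.0007
```

```bash
python3 - <<'E'
from h import *
info((.052,-.025,.078),-1)
for n in ("wrist",):
    im=camera(n)
    cv2.imwrite(f"pics/{n}2.png",im[:,:,::-1])
E
```

```text
t 3.98 L(TCP) mm [ 51.9 -27.2  93.2] F lock [-0.38, -0.51, 0.46] w 0.0007
rot units [-0.031  0.007 -0.018]
shift units now [ 0.61 -0.09 -0.01]
shift units wanted frame [ 0.61 -0.09 -0.  ]
```

View pics/wrist2.png

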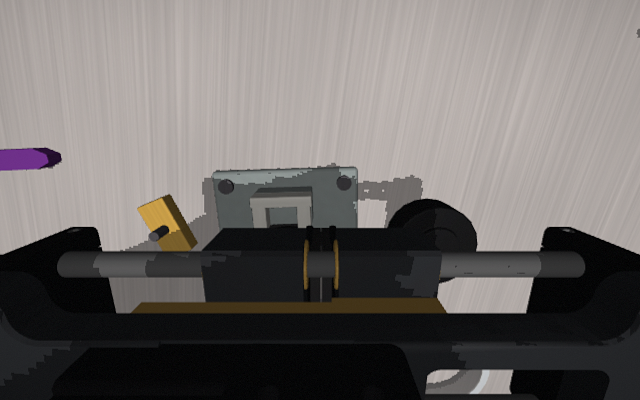

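arm_command(
  targets=[-0.03, 0, -0.018, 0.35, 0, 0, 0, 0, 0, 0, 0.25, 0, 0, 0, 0, 0, 0, 0, 0, 0.3, 0, 0, 0, 0, 0, 0, 0.3, 0, 0, 0, 0, 0, 0, 0.2, 0],
)

```text
time: 4.45
ee_pos: [0.6077, 0.1139, 0.0776]
eef_rot: [0.463, 0.538, -0.456, 0.537]
ft_force: [7.7, 17.3, -8.6]
width: 0.0005
```

```bash
python3 - <<'E'
from h import *
info((.02,-.025,.078),-1)
E
```

```text
t 4.45 L(TCP) mm [ 38.5 -30.7  77.6] F lock [16.01, -10.19, -8.6] w 0.0005
rot units [ 0.009 -0.009 -0.009]
shift units now [-0.02 -0.23  0.74]
shift units wanted frame [-0.01 -0.23  0.74]
```

arm_command(
  targets=[0, 0, 0, 0, 0, -0.35, 0, 0, 0, 0, 0, -0.4, 0, 0, 0, 0, 0, 0, -0.35, 0, 0, 0, 0, 0, 0, 0, 0, 0],
)

```text
time: 4.78
ee_pos: [0.5881, 0.1187, 0.0768]
eef_rot: [0.464, 0.538, -0.456, 0.536]
ft_force: [0.6, -0.2, -0.8]
width: 0.0004
```

```bash
python3 - <<'E'
from h import *
info((.02,-.025,.078),-1)
im=camera("scene")[170:275,240:400]
cv2.imwrite(f"pics/scene3.png",cv2.resize(im[:,:,::-1],None,fx=5,fy=5,interpolation=cv2.INTER_CUBIC))
E
```

```text
t 4.78 L(TCP) mm [ 46.1 -12.   76.8] F lock [-0.32, -0.51, -0.78] w 0.0004
rot units [ 0.008 -0.011 -0.009]
shift units now [-0.05  0.51  1.05]
shift units wanted frame [-0.05  0.52  1.05]
```

View pics/scene3.png

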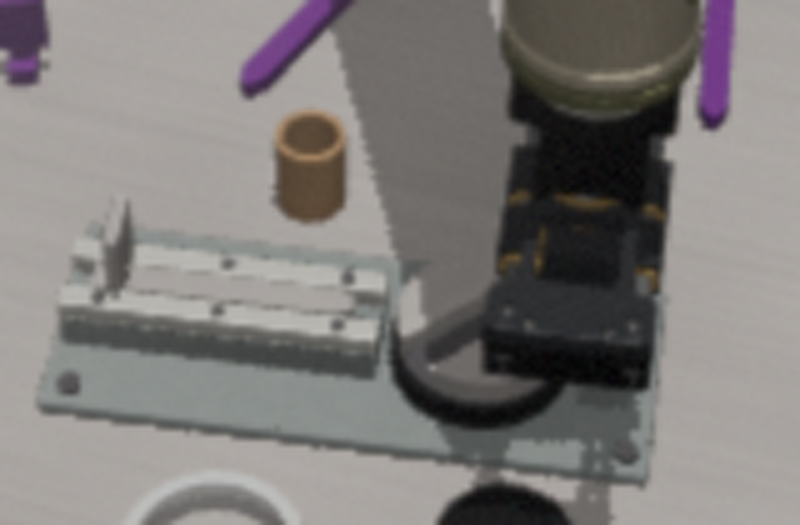

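arm_command(
  targets=[0, 0, 0, 0, 0, 0.3, 0, 0, 0, 0, 0, 0.2, 0.25, 0, 0, 0, 0, 0, 0.2, 0.25, 0, 0, 0, 0, 0, 0.15, 0.25, 0],
)

```text
time: 5.17
ee_pos: [0.6068, 0.0956, 0.077]
eef_rot: [0.464, 0.539, -0.454, 0.536]
ft_force: [-1.8, 2.4, -0.4]
width: 0.0004
```

```bash
python3 - <<'E'
from h import *
info((.02,-.025,.078),-1)
im=camera("scene")[170:275,240:400]
cv2.imwrite(f"pics/scene4.png",cv2.resize(im[:,:,::-1],None,fx=5,fy=5,interpolation=cv2.INTER_CUBIC))
E
```

```text
t 5.17 L(TCP) mm [ 20.6 -27.1  77. ] F lock [2.64, 1.43, -0.41] w 0.0004
rot units [ 0.011 -0.015 -0.01 ]
shift units now [-0.04 -0.08  0.02]
shift units wanted frame [-0.04 -0.08  0.02]
```

View pics/scene4.png

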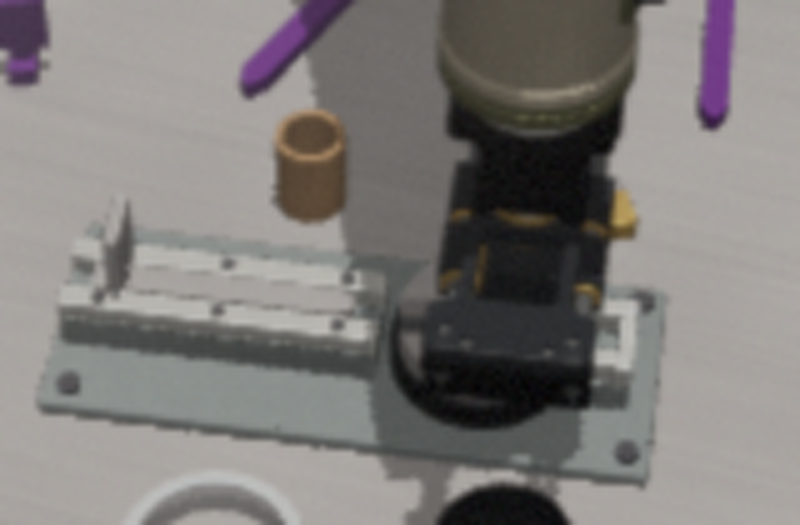

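arm_command(
  targets=[0, 0, 0, 0, 0, -0.4, 0, 0, 0, 0, -0.3, 0, -0.6, 0, 0, 0, 0, -0.8, 0, -0.6, 0, 0, 0, 0, -0.9, 0, -0.6, 0, 0, 0, 0, -0.9, 0, -0.6, 0, 0, 0, 0, -0.5, 0, -0.3, 0, 0, 0, 0, 0, 0, 0, 0],
)

```text
time: 5.8
ee_pos: [0.5937, 0.1757, 0.1676]
eef_rot: [0.465, 0.537, -0.456, 0.536]
ft_force: [0.4, 0.4, -0.5]
width: 0.0001
```

```bash
python3 - <<'E'
from h import *
info((.02,-.025,.078),-1)
cv2.imwrite("pics/w5.png",camera("wrist")[:,:,::-1])
im=camera("scene")[170:275,240:400]
cv2.imwrite(f"pics/scene5.png",cv2.resize(im[:,:,::-1],None,fx=5,fy=5,interpolation=cv2.INTER_CUBIC))
E
```

```text
t 5.8 L(TCP) mm [101.7 -26.  167.6] F lock [0.3, -0.42, -0.46] w 0.0001
rot units [ 0.005 -0.012 -0.009]
shift units now [ 3.56 -0.08  3.3 ]
shift units wanted frame [ 3.59 -0.04  3.27]
```

View pics/scene5.png

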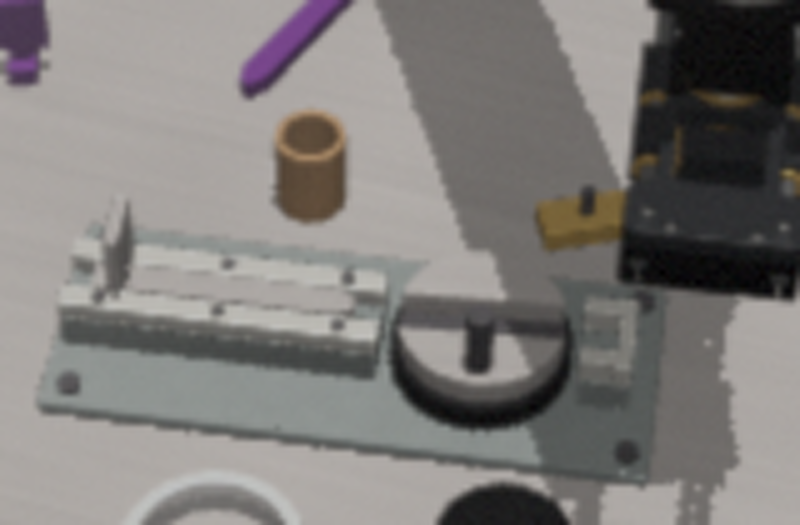

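View pics/w5.png

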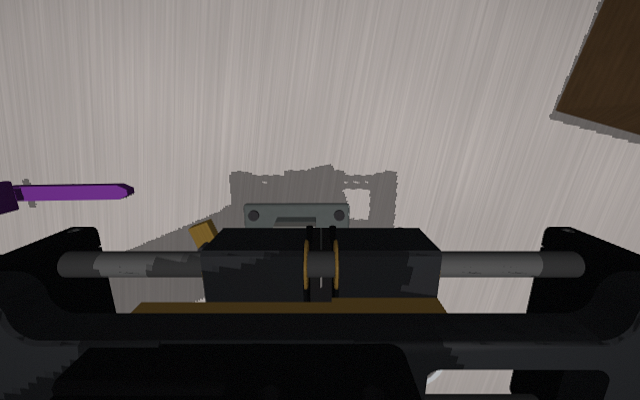

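```bash
python3 - <<'E'
from h import *
im=cv2.imread("pics/scene5.png")[230:440,380:660];cv2.imwrite("pics/s5c.png",cv2.resize(im,None,fx=2.8,fy=2.8,interpolation=cv2.INTER_CUBIC))
E
```

```text
(no output)
```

View pics/s5c.png

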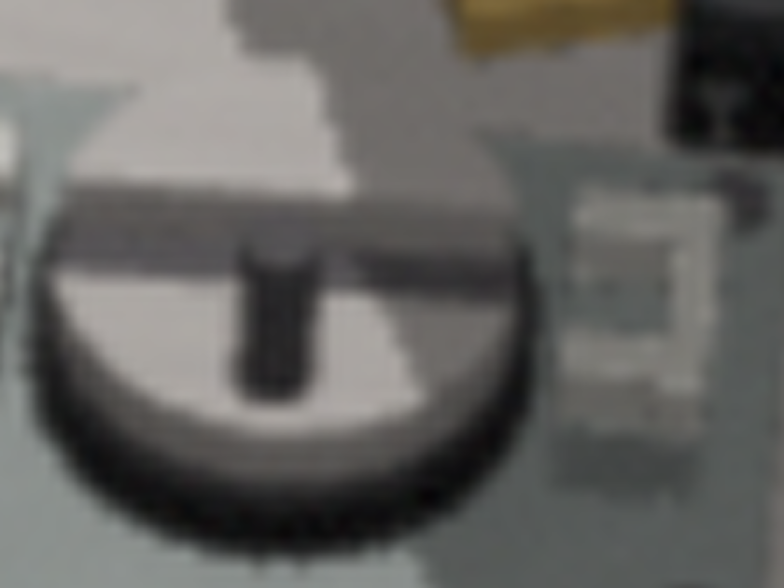

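In this crop the slot's upper edge runs from (75,180) to (505,215) and its lower edge from (55,270) to (500,302). The stud is at (275,255) at the top and (272,390) at the foot.

```bash
python3 - <<'E'
from h import *
def p(u,v,z):
    u=380+u/2.8;v=230+v/2.8
    return L(ray("scene",240+(u+.5)/5-.5,170+(v+.5)/5-.5,z))
for a,b in (((75,180),(505,215)),((55,270),(500,302))):
    A,B=p(*a,.044),p(*b,.044);d=B-A;print(A*1e3,B*1e3,np.arctan2(d[1],d[0]))
print(p(275,255,.084)*1e3,p(272,385,.044)*1e3)
print("catch edges",p(575,195,.044),p(725,205,.044),p(560,365,.044),p(705,378,.044))
# reference: rail edges in scene5 (far rail back top edge; near rail front top edge)
def q(u,v,z): return L(ray("scene",240+(u+.5)/5-.5,170+(v+.5)/5-.5,z))
for a,b in (((62,303),(378,342)),((125,243),(387,273))):
    A,B=q(*a,.042),q(*b,.042);d=B-A;print("rail",A*1e3,B*1e3,np.arctan2(d[1],d[0]))
E
```

```text
[-39.45162066   9.53315783  44.        ] [36.92870746 13.47419959 44.        ] 0.05155188522675645
[-39.88622673 -11.25887984  44.        ] [38.19038811 -6.21347176 44.        ] 0.06453151938636399
[  0.90752098 -34.17372093  84.        ] [  1.10945761 -30.63811185  44.        ]
catch edges [0.04871484 0.01996615 0.044     ] [0.07524444 0.02183487 0.044     ] [ 0.05002355 -0.01849274  0.044     ] [ 0.07521359 -0.01741932  0.044     ]
rail [-207.77867421  -21.0375768    42.        ] [-49.12746264 -20.9811703   42.        ] 0.000355537749959607
rail [-185.64932456   22.16367477   42.        ] [-51.54051435  23.30019452  42.        ] 0.008474406259594221
```

Both slot edges give about 0.055 rad, inside the 0.15 rad limit, so I'm moving behind the bar's plate.

arm_command(
  targets=[0, 0, 0, 0, -0.1, 1, 0, 0, 0, 0, 0, -0.1, 1, 0, 0, 0, 0, 0, -0.1, 1, 0, 0, 0, 0, 0, -0.1, 1, 0, 0, 0, 0, 0, -0.1, 1, 0, 0, 0, 0, 0, -0.1, 1, 0, 0, 0, 0, 0, -0.1, 1, 0, 0, 0, 0, 0, -0.1, 1, 0, 0, 0, 0, 0, -0.1, 1, 0, 0, 0, 0, 0, 0, 1, 0, 0, 0, 0, 0, 0, 1, 0, 0, 0, 0, 0, 0, 0.8, 0],
)

```text
time: 6.9
ee_pos: [0.6057, -0.1398, 0.1449]
eef_rot: [0.458, 0.542, -0.465, 0.529]
ft_force: [0.1, -0.4, -0.1]
width: 0.0007
```

arm_command(
  targets=[0, 0, 0, 0, 0, 0.6, 0, 0, 0, 0, 0, 0, 0, 0],
)

```text
time: 7.07
ee_pos: [0.6057, -0.1629, 0.1414]
eef_rot: [0.459, 0.541, -0.469, 0.526]
ft_force: [-0.2, -0.1, 1.0]
width: 0.0004
```

```bash
python3 - <<'E'
from h import *
info((-.218,0,.077),-1)
cv2.imwrite("pics/w6.png",camera("wrist")[:,:,::-1])
E
```

```text
t 7.07 L(TCP) mm [-235.    12.1  141.4] F lock [-0.04, 0.21, 0.96] w 0.0004
rot units [-0.011 -0.007  0.031]
shift units now [ 2.57  0.54 -0.67]
shift units wanted frame [ 2.58  0.48 -0.68]
```

View pics/w6.png

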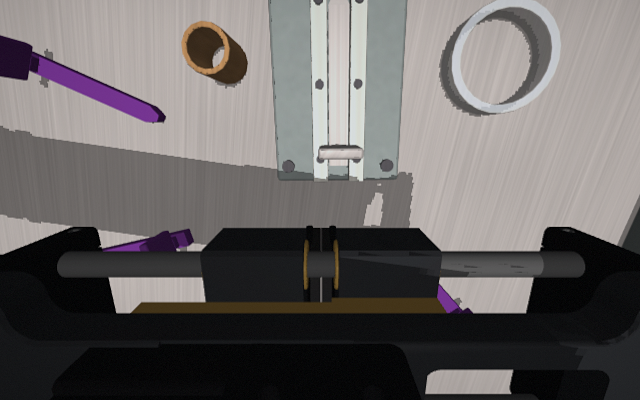

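The plate's top edge is at (341,152), spanning 319–362. The base plate's rear edge is at row 180, from 278 to 398.

```bash
python3 - <<'E'
from h import *
s=read_state()
for p,z in [((341,159),.086),((319,154),.086),((362,154),.086),((278,180),.01),((398,180),.01)]:print(p,(L(wray(s,*p,z))*1000).round(1))
E
```

```text
(341, 159) [-184.7   -1.3   86. ]
(319, 154) [-181.1   14.1   86. ]
(362, 154) [-181.3  -15.9   86. ]
(278, 180) [-213.4   57.8   10. ]
(398, 180) [-213.9  -61.6   10. ]
```

arm_command(
  targets=[0, 0, 0.03, 0.6, 0.25, -0.3, 0, 0, 0, 0, 0.7, 0.2, -0.2, 0, 0, 0, 0, 0.7, 0.1, -0.1, 0, 0, 0, 0, 0.5, 0, 0, 0, 0, 0, 0, 0, 0, 0, 0],
)

```text
time: 7.53
ee_pos: [0.6163, -0.1372, 0.0753]
eef_rot: [0.465, 0.538, -0.46, 0.532]
ft_force: [-0.8, 0.9, -0.1]
width: 0.0006
```

```bash
python3 - <<'E'
from h import *
info((-.198,0,.077),-1)
im=camera("scene")[170:275,220:400]
cv2.imwrite(f"pics/scene7.png",cv2.resize(im[:,:,::-1],None,fx=4.4,fy=4.4,interpolation=cv2.INTER_CUBIC))
E
```

```text
t 7.53 L(TCP) mm [-211.1   -2.2   75.3] F lock [1.0, 0.68, -0.14] w 0.0006
rot units [-0.005 -0.013  0.001]
shift units now [-0.06 -0.09 -0.53]
shift units wanted frame [-0.07 -0.09 -0.53]
```

View pics/scene7.png

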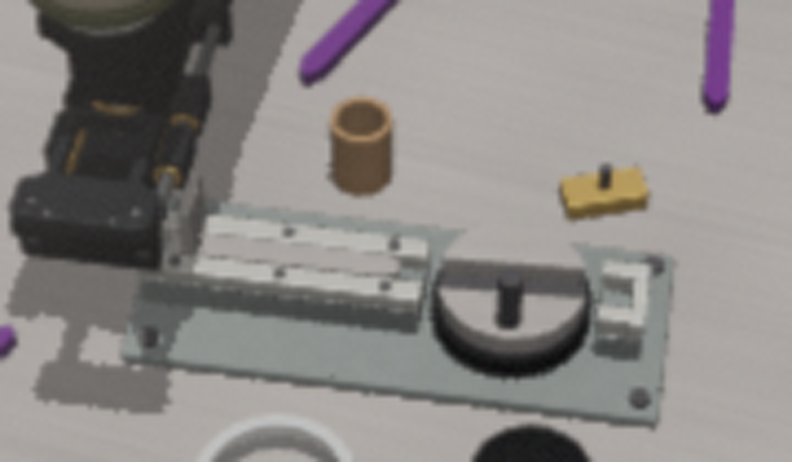

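arm_command(
  targets=[0, 0, 0, 0, 0, -0.3, 0, 0, 0, 0, 0, 0, -0.2, 0, 0, 0, 0, 0, 0, -0.2, 0, 0, 0, 0, 0, 0, -0.2, 0, 0, 0, 0, 0, 0, -0.2, 0, 0, 0, 0, 0, 0, -0.2, 0, 0, 0, 0, 0, 0, -0.2, 0, 0, 0, 0, 0, 0, -0.2, 0, 0, 0, 0, 0, 0, -0.2, 0, 0, 0, 0, 0, 0, -0.2, 0],
)

```text
time: 8.42
ee_pos: [0.61, -0.0814, 0.0815]
eef_rot: [0.466, 0.535, -0.46, 0.534]
ft_force: [-0.1, -1.6, -1.5]
width: 0.0007
```

```bash
python3 - <<'E'
from h import *
info((-.0635,0,.077),-1)
im=camera("scene")[170:275,220:400]
cv2.imwrite(f"pics/scene8.png",cv2.resize(im[:,:,::-1],None,fx=4.4,fy=4.4,interpolation=cv2.INTER_CUBIC))
E
```

```text
t 8.42 L(TCP) mm [-155.    -4.1   81.5] F lock [-1.61, 0.36, -1.52] w 0.0007
rot units [-0.006 -0.008 -0.006]
shift units now [ 0.2  -0.18 -3.66]
shift units wanted frame [ 0.18 -0.16 -3.66]
```

View pics/scene8.png

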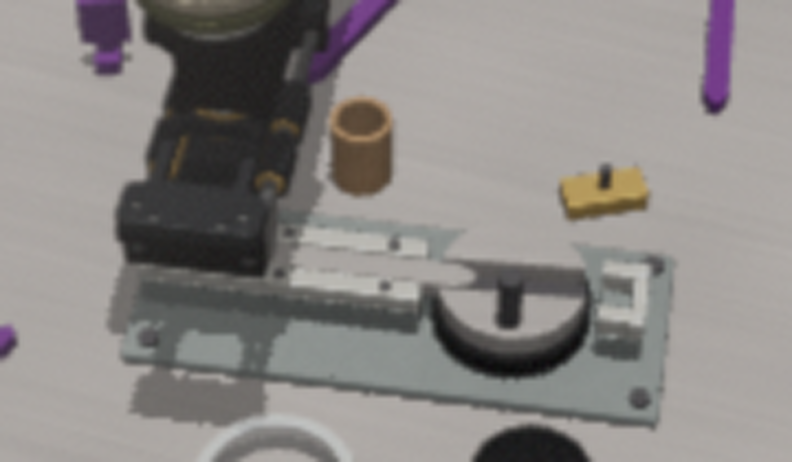

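The nose is in the slot. The tool has risen 6 mm, so I'll add a slight downward correction and keep pushing.

arm_command(
  targets=[0, 0, 0, 0.05, -0.02, -0.25, 0, 0, 0, 0, 0.05, -0.02, -0.25, 0, 0, 0, 0, 0.05, -0.02, -0.25, 0, 0, 0, 0, 0.05, -0.02, -0.25, 0, 0, 0, 0, 0.03, 0, -0.25, 0, 0, 0, 0, 0.03, 0, -0.25, 0, 0, 0, 0, 0.03, 0, -0.25, 0, 0, 0, 0, 0.03, 0, -0.25, 0, 0, 0, 0, 0.03, 0, -0.25, 0, 0, 0, 0, 0.03, 0, -0.2, 0],
)

```text
time: 9.3
ee_pos: [0.6006, -0.019, 0.074]
eef_rot: [0.466, 0.532, -0.461, 0.536]
ft_force: [0.9, -4.0, 2.7]
width: 0.0006
```

```bash
python3 - <<'E'
from h import *
info((-.0635,0,.077),-1)
im=camera("scene")[170:275,220:400]
cv2.imwrite(f"pics/scene9.png",cv2.resize(im[:,:,::-1],None,fx=4.4,fy=4.4,interpolation=cv2.INTER_CUBIC))
E
```

```text
t 9.3 L(TCP) mm [-91.9  -4.1  74. ] F lock [-4.1, -0.25, 2.69] w 0.0006
rot units [-0.01  -0.    -0.012]
shift units now [-0.12 -0.17 -1.13]
shift units wanted frame [-0.12 -0.16 -1.13]
```

View pics/scene9.png

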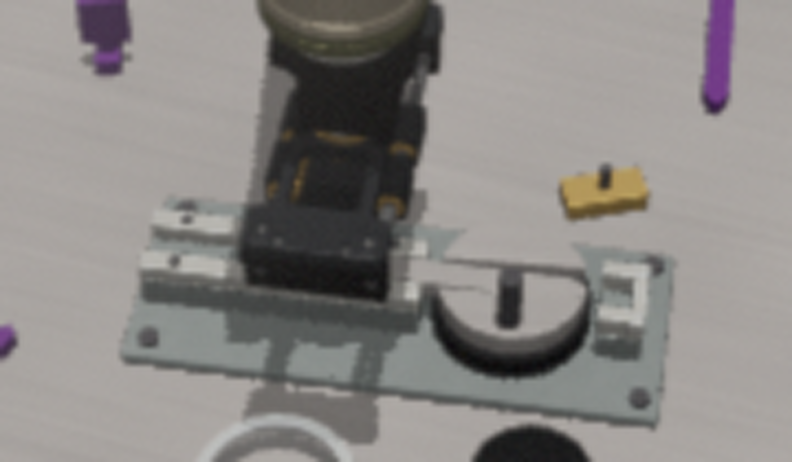

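Sliding well at about 4 N, with about 28 mm to go.

arm_command(
  targets=[0, 0, 0, -0.02, -0.02, -0.25, 0, 0, 0, 0, 0, -0.02, -0.25, 0, 0, 0, 0, 0, -0.02, -0.25, 0, 0, 0, 0, 0, 0, -0.25, 0, 0, 0, 0, 0, 0, -0.22, 0, 0, 0, 0, 0, 0, -0.2, 0],
)

```text
time: 9.85
ee_pos: [0.5951, 0.007, 0.0745]
eef_rot: [0.465, 0.526, -0.467, 0.538]
ft_force: [2.5, -16.5, 4.9]
width: 0.0003
```

```bash
python3 - <<'E'
from h import *
info((-.0635,0,.077),-1)
im=camera("scene")[170:275,220:400]
cv2.imwrite(f"pics/scene10.png",cv2.resize(im[:,:,::-1],None,fx=4.4,fy=4.4,interpolation=cv2.INTER_CUBIC))
E
```

```text
t 9.85 L(TCP) mm [-65.4  -2.4  74.5] F lock [-16.72, -0.01, 4.91] w 0.0003
rot units [-0.02   0.019 -0.012]
shift units now [-0.1  -0.1  -0.07]
shift units wanted frame [-0.1  -0.1  -0.08]
```

View pics/scene10.png

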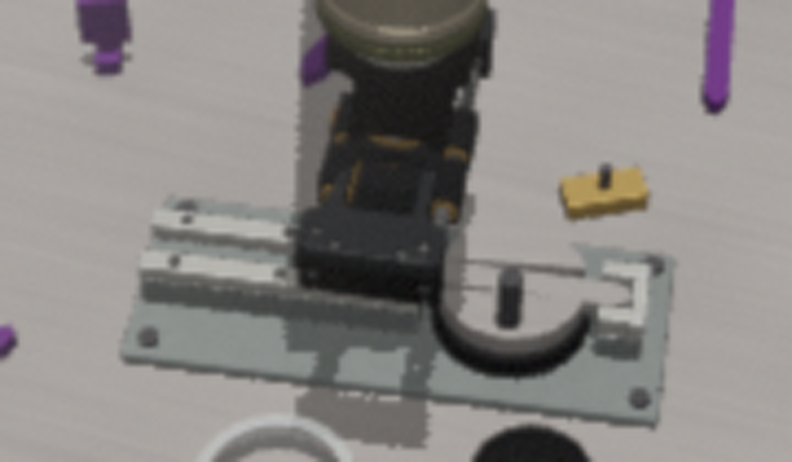

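The force has jumped to 17 N and the nose is at the catch's back wall. I'll push gently once more to confirm the stop, then retreat.

arm_command(
  targets=[0, 0, 0, 0, 0, -0.25, 0, 0, 0, 0, 0, 0, -0.2, 0, 0, 0, 0, 0, 0, 0, 0],
)

```text
time: 10.15
ee_pos: [0.5949, 0.0057, 0.0751]
eef_rot: [0.464, 0.519, -0.473, 0.54]
ft_force: [-0.7, 0.1, -0.3]
width: 0.0005
```

arm_command(
  targets=[0, 0, 0, 0, 0, 0.3, 0, 0, 0, 0, 0, 0, 0.5, 0, 0, 0, 0, -0.5, 0, 0.6, 0, 0, 0, 0, -1, 0, 0.8, 0, 0, 0, 0, -1, 0, 1, 0, 0, 0, 0, -1, 0, 1, 0, 0, 0, 0, -1, 0, 1, 0, 0, 0, 0, 0, 0, 1, 0, 0, 0, 0, 0, 0, 0, 0, 0, 0, 0, 0, 0, 0, 0],
)

```text
time: 10.98
ee_pos: [0.6107, -0.1485, 0.1933]
eef_rot: [0.463, 0.526, -0.469, 0.538]
ft_force: [0.3, 0.7, -0.4]
width: 0.0004
```

```bash
python3 - <<'E'
from h import *
info((-.0635,0,.077),-1)
im=camera("scene")[170:275,240:400]
cv2.imwrite(f"pics/scene11.png",cv2.resize(im[:,:,::-1],None,fx=5,fy=5,interpolation=cv2.INTER_CUBIC))
im=camera("top")[130:200,262:387]
cv2.imwrite(f"pics/top11.png",cv2.resize(im[:,:,::-1],None,fx=6,fy=6,interpolation=cv2.INTER_CUBIC))
E
```

```text
t 10.98 L(TCP) mm [-221.4    5.1  193.3] F lock [0.65, -0.41, -0.39] w 0.0004
rot units [-0.021  0.024 -0.004]
shift units now [ 4.53  0.08 -6.41]
shift units wanted frame [ 4.65  0.2  -6.32]
```

View pics/scene11.png

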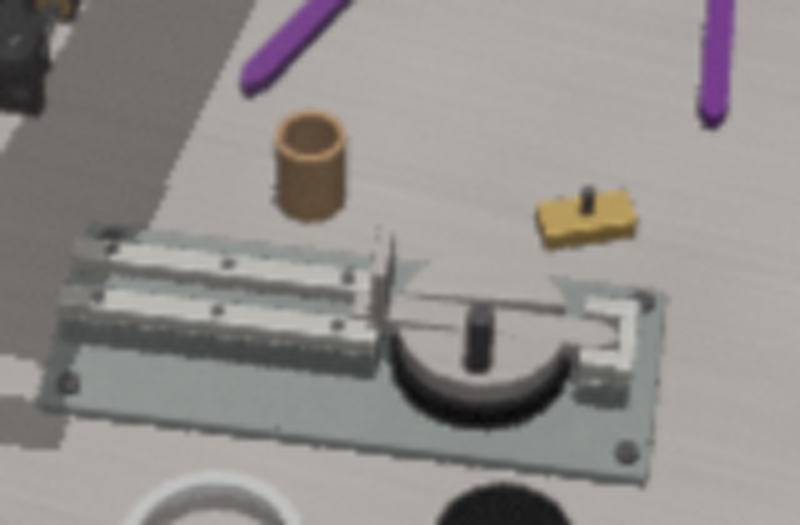

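View pics/top11.png

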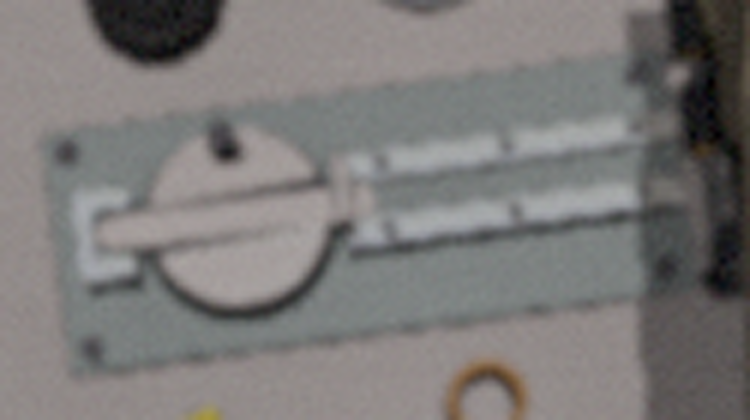

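```bash
python3 - <<'E'
from h import *
f=lambda u,v:(262+(u+.5)/6-.5,130+(v+.5)/6-.5)
g=lambda u,v:(240+(u+.5)/5-.5,170+(v+.5)/5-.5)
print("nose",L(ray("top",*f(97,232),.042))*1e3,L(ray("scene",*g(616,332),.042))*1e3)
A,B=ray("scene",*g(398,293),.044),ray("scene",*g(562,311),.044);d=L(B)-L(A);print("slot far edge",np.arctan2(d[1],d[0]))
print("stud base",L(ray("scene",*g(478,368),.044))*1e3,"top",L(ray("scene",*g(481,312),.084))*1e3)
A,B=ray("top",*f(165,210),.044),ray("top",*f(325,182),.044);d=L(A)-L(B);print("slot top",np.arctan2(d[1],d[0]))
im=cv2.imread("pics/scene11.png")[210:440,360:660];cv2.imwrite("pics/s11c.png",cv2.resize(im,None,fx=2.6,fy=2.6,interpolation=cv2.INTER_CUBIC))
E
```

```text
nose [64.87410414 -1.15943833 42.        ] [65.68451357  3.46230371 42.        ]
slot far edge 0.01531666462235277
stud base [  1.56041385 -30.87737805  44.        ] top [  1.49778289 -28.48760116  84.        ]
slot top 0.040825615904553955
```

View pics/s11c.png

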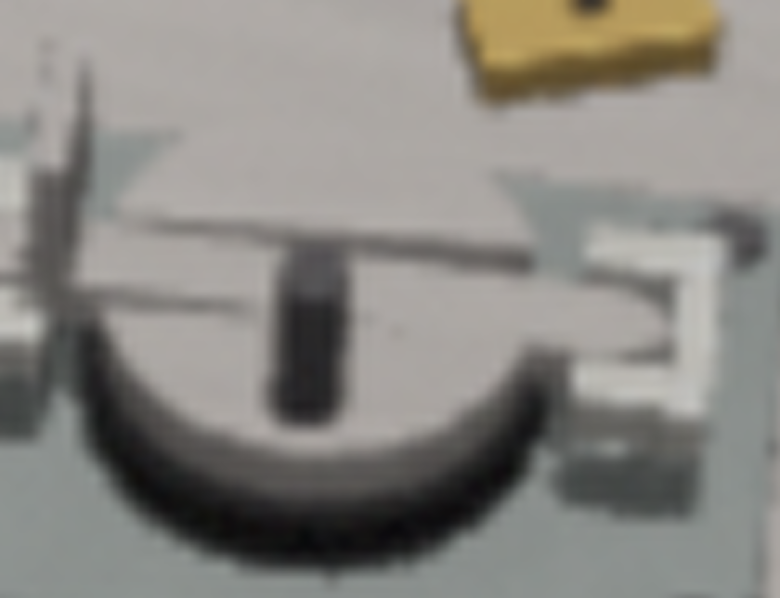

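The nose is touching the catch's back wall, the slot is within about 0.04 rad, and the robot is clear.

```bash
python3 - <<'E'
from h import *
print(close_job())
E
```

```text
the job is handed in; nothing more can be done
None
```

I turned the disc by its stud until the slot lined up with the bar. I then pushed the bar's plate until the nose stopped against the back of the catch, backed the arm clear, and handed the job in at about 11 s. No verdict was given.

**Before the bar push:** the slot was off by 0.05–0.065 rad, with the nose still outside the disc.

**Last checks:**
- **Bar home:** the push force jumped from about 4 N to 17 N at the stop. The pictures show the nose on the catch's back wall and the bar lying through the slot. The nose measured about 65 mm past the disc's axis from both cameras. That is above the required 61 mm but 3 mm short of the nominal 68, within the few mm of image error.
- **Centre line:** the two cameras disagreed, giving −1 mm (top) and +3.5 mm (scene). Both are within the 8 mm limit.
- **Slot angle:** 0.015 rad from the scene camera and 0.04 rad from the top camera, against a limit of 0.12.
- **Bystanders:** the core and the type holder look unmoved. I did not measure the others at the end.

**What went less well:**
- On the way down the finger touched the stud early, at about 5 N.
- My first stud push, straight along −x, nearly jammed at about 16 N in x and 10 N in y. I moved the finger and pushed along the stud's own path instead, and about 3 N was then enough.
- The wrist camera's first view disagreed with the other two cameras by about 5 mm along the lock's x axis. I relied on the scene and top cameras.

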